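Bolt the roof section down and tuck the flashing under the shingle

TASK

On the bench a small roof section sits in its cradle: first slide the barrel bolt fully home into its keeper so that the board is locked. Then take the aluminium flashing by its upright seam and tuck its flat front edge under the lapped grey shingle, at least 35 mm deep along its whole length and not sticking out past the shingle's sides, without lifting the shingle. Finish while still holding the flashing pressed firmly down flat on the board; do not let go, and leave the hammer, can and tape alone.

Things in the scene. Friction and masses are not known exactly. Their poses are not given: they have to be found in the camera images.
- roof: Roof section in a wooden cradle, fixed to the bench. Origin at bench height, below point lap. x runs away from the robot, in under the shingle; y left; z up. The plywood board has its top 30 mm above the bench and runs from x = -150 to +125 mm, y = -125 to +125 mm. The cradle's front rail, also 30 mm high, lies before it from x = -239 to -154 mm and carries the barrel bolt at y = -70 mm.
- lap (a point): Point on the top face of the plywood board straight below the middle of the shingle's lower (near) edge; axes as the roof's. The shingle covers x = 0 to 105 mm, y = -103 to +103 mm from here. Under it is a free space 9 mm high from board to shingle, open at the near edge and closed by a packing batten 60 mm in.
- shingle (a joint): Hinge of the grey three-tab strip shingle (206 mm wide, 105 mm from lower edge to hinge, 5 mm thick, 300 g) along its far edge. 0 = lying in its lap, positive = lifted (rad). It falls back by its weight. Lifting it by more than 0.08 rad (8 mm at the edge) counts as lifted.
- shingle_edge (a point): Middle of the shingle's lower edge, on its underside; 9 mm above the board at rest.
- bolt (a joint): Barrel bolt's travel (m): 0 = drawn back, 0.042 = fully home in its keeper, which is at the roof's x = -138 mm on the board. Grows along the roof's +x. Light friction of about 2 N holds it anywhere. It starts at 0 to 10 mm.
- bolt_knob (a point): Centre of the bolt's upright cylindrical knob, 18 mm in diameter and 24 mm high (12 mm above and below this point), 78 mm above the bench, on a 10 mm stem; moves with the bolt. The bolt's guides and keeper are low: their tops are 52 mm above the bench.
- flashing: Loose aluminium flashing, 126 to 252 g: a flat flange 90 mm (x) by 150 mm (y), 3 mm thick, with an upright seam 10 mm thick and 45 mm high (from the underside) along its whole rear edge (x = -45 to -35 mm). Origin at the centre of the flange's underside; z up; +x points to the front edge that goes under the shingle. Starts flat on the bench to the left or the right of the roof, turned up to 1 rad either way from pointing straight ahead.
- seam (a point): Grip point in the upright seam, at mid length, 33 mm above the flange's underside and 12 mm below the seam's top. At flashing x = -40 mm, y = 0. Grip across its 10 mm thickness (along the flashing's x).
- edge_left (a point): Left end (+y) of the flashing's front edge, on the underside; at flashing x = 45, y = 75 mm.
- edge_right (a point): Right end (-y) of the flashing's front edge, on the underside; at flashing x = 45, y = -75 mm.
- deck: The plywood board itself, same origin and axes as the roof. Its top is 30 mm above the bench. The flashing must be pressed on it with at least 5 N (10 to 15 N is a good press).
- hammer: Bystander: claw hammer, 240 mm, lying along x on the bench on the other side of the roof from the flashing. Leave alone.
- nail_can: Bystander: steel can, 66 mm in diameter, 100 mm high, beyond the left side. Leave alone.
- tape: Bystander: roll of tape lying flat, 90 mm in diameter, 24 mm high, beyond the right side. Leave alone.
There are look-alikes about, which are no part of the job. There is more than one size of the flashing; the one meant has the size given above.

How it is judged:
By the outcome, as a careful person would: the job done as asked, in the order asked, and still so for the second after the job is handed in, while the arm keeps its last pose, push and grip.
It also fails if it takes over 61 s, if anything falls off the work surface, if the arm or the gripper's body presses on something with over 40 N, if the wrist force passes 120 N, or if a joint passes its speed limit or range.

ROBOT

A 7-joint arm with a two-finger parallel gripper is mounted at the origin on the work surface. World frame = base frame: x ahead of the robot, y to its left, z up, the work surface at z = 0. Lengths are in m, angles in rad, forces in N, time in s.
With the tool pointing down it reaches from about 0.4 to 0.85 m from the base axis. Payload 10.4 kg.
Tool frame: the origin (TCP) lies midway between the tips of the shut fingers; the grasp point (between the pads) lies 19 mm behind it (ctrl.hold_point_z is the distance from the TCP to the grasp point, in m); z points along the fingers, y is the line along which they close (so a half turn about z gives the same grasp; the last joint's range is limited). The gripper opens to 85 mm and grips with 20 to 120 N. Pads are 22 mm wide; open, the fingers measure 114 mm over their backs; the gripper's body (76 mm by 85 mm) begins 54 mm behind the grasp point. The pads swing forward as they close: fully open they stand 13 mm farther back than shut.
Start: joints at [1.266, 0.332, -0.065, 1.46, 0.022, 1.35, -0.088], TCP at [0.174, -0.6, 0.231] pointing down, gripper open.
Joint ranges: [-2.6, 2.6], [-0.5, 2.12], [-1.47, 1.34], [0.16, 2.42], [-1.27, 4.41], [0.06, 2.06], [-2.6, 2.6]. Speed limits (rad/s): [2.22, 2.22, 2.79, 2.79, 3.14, 3.14, 3.14].

INTERFACE

Orientations are given as a rotation vector (axis times angle).
In Python, from workcell import readout, eyes, ticket, ctrl gives the robot as it stands.
- The arm moves only by the tool drive_tool, never from a script. Its argument "motion" is text: rows parted by semicolons, each of 5 numbers parted by spaces: the shift along the world's x, y, z normalised to -1 to 1, where 1 is 0.5 m, then the turn about the world's z normalised to -1 to 1, where 1 is 120 degrees, then the gripper command: -1 is fully open, 1 is shut, values between are in proportion. In form: x y z twist hand; .... A call has 1 to 12 rows; each row is the pose to reach, as a shift and turn from the pose commanded when the call began; what a row does not reach only later rows make up. A row lasts 1/12 s, in which the tool goes at most 41.7 mm and 7.16 degrees, less where a joint would pass 70% of its speed; a pose out of reach is approached as far as the arm can. A call with a number of a shift or a turn outside -1 to 1 is refused whole. A call with a gripper value outside its range is refused whole. The fingers move at their own pace and stop on an object; the grip force is fixed at half the most. Time passes only in rows, so rows that repeat a pose let the fingers close. It gives the time, the measured TCP pose, the force, the opening and the grip force at its end, in the units of the state.
- readout.get_obs(): the state, without advancing time (a new reading comes with each control period).
- eyes.capture(name): name is "scene" or "top" or "wrist"; returns the picture (400x640x3 uint8, red, green, blue); there is no depth.
- eyes.calibration(name): a dict with "camera_matrix" (3x3 intrinsics, pixels), "position" and "attitude" of the camera in the world. Camera axes: x right, y down, z forward; pixel columns grow to the right and rows downward; lengths in m; the calibration is good to about 2 mm. A picture is of the moment at which its call begins: read the wrist's pose just before it. calibration takes no time and is no camera call; for the wrist camera it gives the pose at the moment of the call.
- ticket.finish_job(): hands the job in; it is judged then, once.
The state is a dict: "clock": time; "joint_positions": joint angles; "joint_velocities": joint speeds; "joint_torque": joint torques, N m; "ee_pos": TCP position; "tcp_rot": TCP orientation; "contact_force": force on the tool from outside, world axes, zero at the start; "torque": the same for the moment, N m; "finger_gap": finger opening in m; "grasp_force": force on a finger pad.
Only numpy, scipy, OpenCV 4.12 (cv2) and the standard library are available. Lean on these libraries where they do the work, as an engineer would, in place of code of your own. Each camera call takes 0.05 s, during which the arm holds its last target. There are 200 camera calls.

## Working session

There is one attempt and no reset: what is moved stays moved. The work goes in short steps, Python scripts to look and compute and a tool call to move; the robot and the scene stay as the last step left them, time stands still between calls to the robot, and variables do not carry over. Pictures are saved under pics/ and viewed, at most 10 in all, crops included, and the job is handed in when it is done.

Besides the shell and the picture viewer there is one more tool, called in YAML: its name, and indented under it one key for each argument. drive_tool: Moves the arm, as the interface text tells. Its arguments: {"type":"object","properties":{"motion":{"type":"string"}},"required":["motion"]}

```bash
mkdir -p pics; cat > h.py <<'E'
import numpy as np, cv2
from scipy.spatial.transform import Rotation as R
from workcell import readout, eyes, ticket, ctrl
def cap(n,f):
    c=eyes.calibration(n); im=eyes.capture(n); cv2.imwrite(f'pics/{f}.png',im[:,:,::-1]); return im,c
def att(c):
    a=np.array(c['attitude'],float); return a if a.shape==(3,3) else R.from_rotvec(a).as_matrix() if a.size==3 else R.from_quat(a).as_matrix()
def ray(c,uv,z):
    K=np.array(c['camera_matrix']);p=np.array(c['position']);A=att(c)
    d=A@np.linalg.inv(K)@np.array([uv[0],uv[1],1.]); return p+d*(z-p[2])/d[2]
def proj(c,P):
    q=att(c).T@(np.array(P)-np.array(c['position'])); q=np.array(c['camera_matrix'])@q; return q[:2]/q[2]
E
python3 - <<'E'
from h import *
for n in('scene','top'):
    im,c=cap(n,n+'0'); print(n,c)
print(readout.get_obs(),ctrl.hold_point_z)
E
```

```text
scene {'camera_matrix': array([[372.99362381,   0.        , 326.02163803],
       [  0.        , 372.99362381, 201.27926514],
       [  0.        ,   0.        ,   1.        ]]), 'position': array([ 1.53662095, -0.18562822,  0.7463895 ]), 'attitude': array([-1.70254985, -1.50032545,  0.78883977])}
top {'camera_matrix': array([[498.67034563,   0.        , 310.10710827],
       [  0.        , 498.67034563, 197.77058708],
       [  0.        ,   0.        ,   1.        ]]), 'position': array([ 0.32419561, -0.06777934,  1.45344998]), 'attitude': array([-2.13992249,  2.11246071, -0.15113962])}
{'clock': 0.1, 'joint_positions': array([ 1.26642855,  0.33279737, -0.06470536,  1.46084249,  0.0216007 ,
        1.34988857, -0.0884935 ]), 'joint_velocities': array([-0.00010229, -0.00190011,  0.00042493, -0.0020426 ,  0.00103418,
       -0.00072177, -0.00048283]), 'joint_torque': array([ 2.25046570e-03, -6.26746416e+01,  4.97692684e-02, -3.92434287e+01,
        1.62984326e-02,  6.83511767e-03,  8.33018134e-05]), 'ee_pos': array([ 0.17369389, -0.60004044,  0.23060964]), 'tcp_rot': array([-3.10925266e+00, -4.41013497e-01,  3.57568037e-04]), 'contact_force': array([ 0.88132981, -0.08228345, -0.32166292]), 'torque': array([-0.01567837, -0.05949817, -0.01947019]), 'grasp_force': 0.0, 'finger_gap': 0.08541957898462933} 0.0187
```

View pics/top0.png

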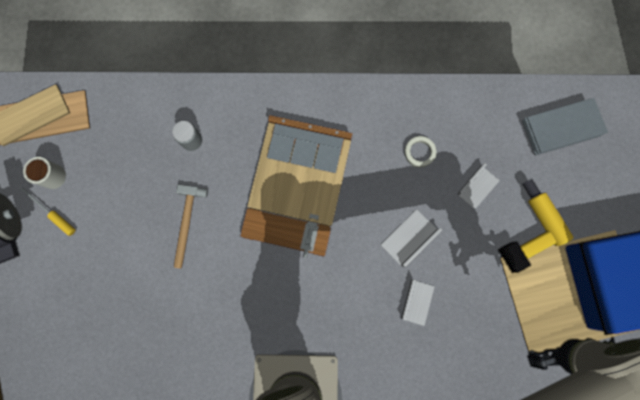

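View pics/scene0.png

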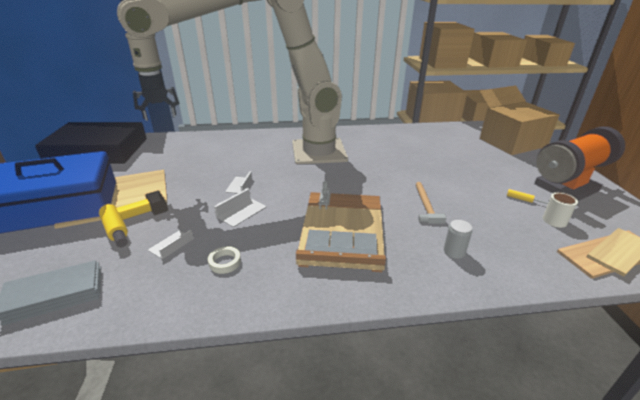

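Candidates for the flashing in the top view are the pieces at (410,237), (418,300) and (480,185). Only (410,237) looks about 51 px long, which is 150 mm at 344 px/m. I'll check it in a close crop, together with the roof.

```bash
python3 - <<'E'
import cv2,numpy as np
im=cv2.imread('pics/top0.png')
a=cv2.resize(im[200:275,375:450],(400,400),interpolation=cv2.INTER_CUBIC)
b=cv2.resize(im[105:265,230:360],(487,600),interpolation=cv2.INTER_CUBIC)
a=cv2.copyMakeBorder(a,0,200,0,0,cv2.BORDER_CONSTANT)
s=cv2.imread('pics/scene0.png')[180:230,205:270]
a[410:595,:240]=cv2.resize(s,(240,185),interpolation=cv2.INTER_CUBIC)
cv2.imwrite('pics/c0.png',cv2.resize(np.hstack([a,b]),(800,541)) if 0 else np.hstack([a,b])[:, :800])
E
```

```text
(no output)
```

View pics/c0.png

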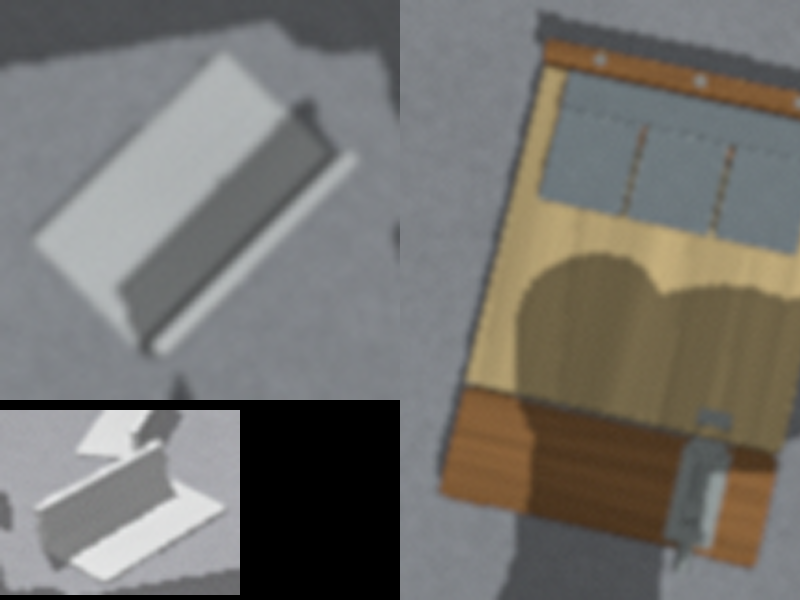

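The crop shows the target's front edge from (381.6,245.0) to (416.6,209.8), with the seam top midpoint near (423.4,247.6). The roof rail's near corners are at (240.7,236.2) and (324.8,256.5), and the shingle's lower-left corner is at (267.4,157).

```bash
cat >> h.py <<'E'
def show(d,c):
    out={}
    for k,(u,v,z) in d.items():
        out[k]=ray(c,(u,v),z); print(k,out[k].round(4))
    return out
E
python3 - <<'E'
from h import *
c=eyes.calibration('top')
o=show(dict(L=(381.6,245,.003),Rr=(416.6,209.75,.003),S1=(375+160/5.333,200+352/5.333,.045),S2=(375+355/5.333,200+155/5.333,.045),RL=(240.7,236.2,.03),RR=(324.8,256.5,.03),BL=(247.9,208.2,.03),SL=(267.4,157,.044),batL=(230+145/3.75,105+40/3.75,.03),keep=(230+313/3.75,105+418/3.75,.052)),c)
print(np.linalg.norm(o['L']-o['Rr']),np.linalg.norm(o['S1']-o['S2']))
print(np.linalg.norm((o['L']+o['Rr']-o['S1']-o['S2'])[:2])/2)
for a,b in(('L','Rr'),('S1','S2'),('RL','RR')):
    d=o[a]-o[b]; 
    if a=='S1': pass
    print(a,np.linalg.norm(d),np.arctan2(-d[0],d[1]))
e=(o['RR']-o['RL'])[:2];
yv=-e/np.linalg.norm(e); xv=np.array([yv[1],-yv[0]]); mid=(o['RR']+o['RL'])[:2]/2
for k in o: print(k,'roof', ((o[k][:2]-mid)@xv-.239).round(4),((o[k][:2]-mid)@yv).round(4))
print('lap',mid+.239*xv)
w=eyes.calibration('wrist'); print(w['position'],R.from_matrix(att(w)).as_matrix().round(3), R.from_rotvec(readout.get_obs()['tcp_rot']).as_matrix().round(3),w['camera_matrix'][0])
E
```

```text
L [ 0.427  -0.2436  0.003 ]
Rr [ 0.5313 -0.3465  0.003 ]
S1 [ 0.3665 -0.3031  0.045 ]
S2 [ 0.4711 -0.4074  0.045 ]
RL [0.445  0.1621 0.03  ]
RR [ 0.3905 -0.0793  0.03  ]
BL [0.5263 0.1443 0.03  ]
SL [0.6754 0.0905 0.044 ]
batL [0.8054 0.0919 0.03  ]
keep [ 0.5017 -0.046   0.052 ]
0.14649843705668852 0.14780632936035598
0.08525495893017171
L 0.14649843705668852 0.7915549578069678
S1 0.14780632936035598 0.7868997281481922
RL 0.24752920453844215 -0.22218055470752954
L roof -0.1671 -0.2759
Rr roof -0.0428 -0.3534
S1 roof -0.2131 -0.3473
S2 roof -0.088 -0.426
RL roof -0.239 0.1238
RR roof -0.239 -0.1238
BL roof -0.1558 0.1243
SL roof 0.0015 0.1047
batL roof 0.128 0.1347
keep roof -0.1379 -0.0667
lap [ 0.65085227 -0.01127572]
[ 0.25225282 -0.5780669   0.37272628] [[ 0.277 -0.912 -0.304]
 [-0.961 -0.264 -0.086]
 [-0.002  0.316 -0.949]] [[ 0.961  0.278 -0.   ]
 [ 0.278 -0.961  0.001]
 [-0.    -0.001 -1.   ]] [292.71412247   0.         322.73441582]
```

Everything measured agrees with the given sizes: the seam is 148 mm long and 85 mm from the front edge, and the rail is 248 mm. That puts the lap at (0.651,-0.011) with yaw -0.222, and the flashing at yaw 0.789 with its seam at (0.419,-0.355). Next I'll go above the bolt.

drive_tool:
  motion: "0.45 0.9 0 0.51 1;0.45 0.9 0 0.51 1;0.45 0.9 0 0.51 1;0.45 0.9 0 0.51 1;0.45 0.9 0 0.51 1;0.45 0.9 0 0.51 1;0.45 0.9 0 0.51 1;0.45 0.9 0 0.51 1;0.45 0.9 0 0.51 1;0.45 0.9 0 0.51 1;0.45 0.9 0 0.51 1;0.45 0.9 0 0.51 1"

```text
clock: 1.1
ee_pos: [0.3977, -0.1511, 0.2313]
tcp_rot: [2.453, 1.963, -0.0]
contact_force: [0.9, -1.7, 0.6]
finger_gap: 0.0
grasp_force: 0.0
```

drive_tool:
  motion: "0.02 0.24 -0.04 0 1;0.02 0.24 -0.04 0 1;0.02 0.24 -0.04 0 1;0.02 0.24 -0.04 0 1;0.02 0.24 -0.04 0 1;0.02 0.24 -0.04 0 1"

```text
clock: 1.6
ee_pos: [0.4072, -0.0336, 0.2112]
tcp_rot: [2.453, 1.963, -0.001]
contact_force: [0.0, 0.7, -1.0]
finger_gap: -0.0003
grasp_force: 0.0
```

```bash
python3 - <<'E'
from h import *
im,c=cap('wrist','w1')
o=readout.get_obs(); Rm=R.from_rotvec(o['tcp_rot']).as_matrix(); print(o['ee_pos'],np.arctan2(Rm[1,1],Rm[0,1]),Rm[:,2].round(3),o['contact_force'],o['finger_gap'])
E
```

```text
[ 0.40732677 -0.03408867  0.21130616] -0.2221609570943865 [-0. -0. -1.] [-0.40980947 -0.11795868 -0.19059151] -4.2836251497654563e-07
```

View pics/w1.png

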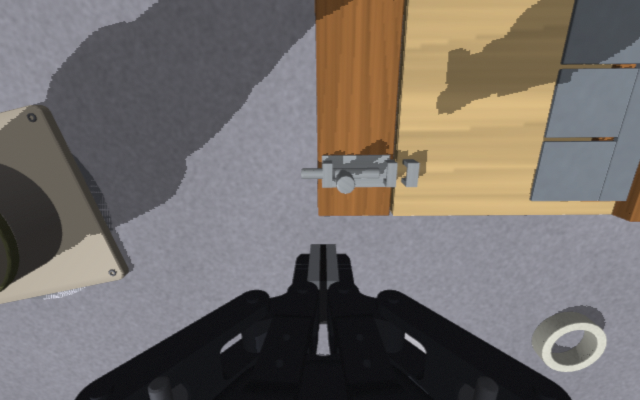

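The wrist view shows the knob's top disc at about (346,185), the keeper at (411,173), and the rail's near-right corner at (318,215) with the board's right edge along row 215.

```bash
cat >> h.py <<'E'
yw=-.222; lap=np.array([.6509,-.0113]); X=np.array([np.cos(yw),np.sin(yw)]); Y=np.array([-X[1],X[0]])
def roof(p): d=np.array(p)[:2]-lap; return (d@X).round(4),(d@Y).round(4)
def world(x,y): return lap+x*X+y*Y
E
python3 - <<'E'
from h import *
c=eyes.calibration('wrist')
for n,u,v,z in(('knob',346,186,.09),('RRc',318,215,.03),('keep',411,162,.052),('shR',532,199,.044),('boardR',640,222,.03)):
    p=ray(c,(u,v),z); print(n,p.round(4),roof(p))
print('tcp',roof(readout.get_obs()['ee_pos']))
E
```

```text
knob [ 0.4306 -0.0317  0.09  ] (np.float64(-0.2104), np.float64(-0.0684))
RRc [ 0.3925 -0.0767  0.03  ] (np.float64(-0.2377), np.float64(-0.1207))
keep [ 0.5024 -0.0323  0.052 ] (np.float64(-0.1403), np.float64(-0.0532))
shR [ 0.6304 -0.1055  0.044 ] (np.float64(0.0007), np.float64(-0.0964))
boardR [ 0.7654 -0.1704  0.03  ] (np.float64(0.1467), np.float64(-0.13))
tcp (np.float64(-0.2326), np.float64(-0.0759))
```

drive_tool:
  motion: "0.046 0.002 0 0 -1;0.046 0.002 0 0 -1;0.046 0.002 -0.06 0 -1;0.046 0.002 -0.14 0 -1;0.046 0.002 -0.22 0 -1;0.046 0.002 -0.27 0 -1;0.046 0.002 -0.3 0 -1;0.046 0.002 -0.3 0 -1;0.046 0.002 -0.3 0 -1"

```text
clock: 2.4
ee_pos: [0.4299, -0.0328, 0.0612]
tcp_rot: [-2.453, -1.961, 0.001]
contact_force: [0.3, -0.4, 0.5]
finger_gap: 0.0851
grasp_force: 0.0
```

drive_tool:
  motion: "0 0 0 0 0.9;0 0 0 0 0.9;0 0 0 0 0.9;0 0 0 0 0.9;0 0 0 0 0.9;0 0 0 0 0.9;0 0 0 0 0.9;0 0 0 0 0.9"

```text
clock: 3.07
ee_pos: [0.4307, -0.0323, 0.0619]
tcp_rot: [2.452, 1.962, 0.0]
contact_force: [-1.8, -0.9, 6.2]
finger_gap: 0.0161
grasp_force: 58.3
```

drive_tool:
  motion: "0.02 -0.0044 0 0 0.9;0.04 -0.0088 0 0 0.9;0.0585 -0.0132 0 0 0.9;0.0585 -0.0132 0 0 0.9"

```text
clock: 3.4
ee_pos: [0.4614, -0.0389, 0.0619]
tcp_rot: [2.452, 1.962, 0.003]
contact_force: [1.4, -2.7, 5.5]
finger_gap: 0.0159
grasp_force: 59.3
```

drive_tool:
  motion: "0.008 -0.0018 0 0 0.9;0.014 -0.003 0 0 0.9;0.014 -0.003 0 0 0.9;0.014 -0.003 0 0 0.9"

```text
clock: 3.73
ee_pos: [0.4673, -0.0402, 0.0619]
tcp_rot: [2.452, 1.962, 0.002]
contact_force: [1.9, 0.9, 4.1]
finger_gap: 0.0162
grasp_force: 59.6
```

drive_tool:
  motion: "0.006 -0.0013 0 0 0.9;0.01 -0.0022 0 0 0.9;0.01 -0.0022 0 0 0.9;0.01 -0.0022 0 0 0.9"

```text
clock: 4.07
ee_pos: [0.4696, -0.0407, 0.0617]
tcp_rot: [-2.45, -1.962, 0.006]
contact_force: [-13.4, 2.7, 22.4]
finger_gap: 0.0163
grasp_force: 61.6
```

drive_tool:
  motion: "0.006 -0.0013 0 0 0.9;0.006 -0.0013 0 0 0.9;0.006 -0.0013 0 0 0.9;0.006 -0.0013 0 0 0.9"

```text
clock: 4.4
ee_pos: [0.4698, -0.0408, 0.0616]
tcp_rot: [-2.447, -1.961, 0.014]
contact_force: [-31.3, 5.3, 38.9]
finger_gap: 0.0161
grasp_force: 63.6
```

drive_tool:
  motion: "-0.006 0.0013 0 0 -1;-0.008 0.0018 0 0 -1;-0.008 0.0018 0 0 -1;-0.008 0.0018 0 0 -1;-0.008 0.0018 0 0 -1;-0.008 0.0018 0.08 0 -1;-0.008 0.0018 0.16 0 -1;-0.008 0.0018 0.24 0 -1;-0.008 0.0018 0.3 0 -1;-0.008 0.0018 0.3 0 -1"

```text
clock: 5.23
ee_pos: [0.4737, -0.041, 0.2174]
tcp_rot: [2.447, 1.959, 0.009]
contact_force: [1.2, -0.5, -0.4]
finger_gap: 0.0853
grasp_force: 0.0
```

```bash
python3 - <<'E'
from h import *
im,c=cap('wrist','w2')
o=readout.get_obs(); print(o['ee_pos'],roof(o['ee_pos']),o['contact_force'])
cv2.imwrite('pics/w2c.png',cv2.resize(im[100:260,220:460,::-1],(720,480)))
np.save('w2p',np.r_[c['position'],c['attitude']])
E
```

```text
[ 0.47254731 -0.04126183  0.21442408] (np.float64(-0.1674), np.float64(-0.0685)) [-0.45795987  0.4160391  -1.13446567]
```

View pics/w2c.png

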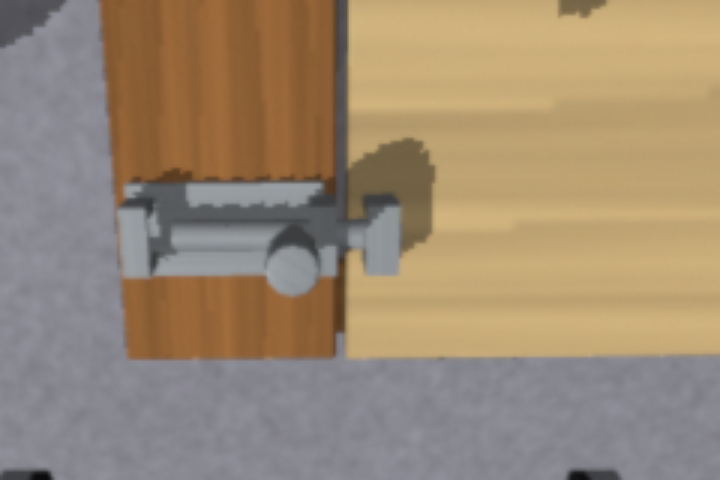

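The crop shows the bolt rod entered in the keeper, with the knob at crop (292,270), i.e. pixel (317,190). It moved 40 mm and then hit a hard stop. Now over to the flashing.

drive_tool:
  motion: "-0.104 -0.63 0 0.483 -1;-0.104 -0.63 0 0.483 -1;-0.104 -0.63 0 0.483 -1;-0.104 -0.63 0 0.483 -1;-0.104 -0.63 0 0.483 -1;-0.104 -0.63 0 0.483 -1;-0.104 -0.63 0 0.483 -1;-0.104 -0.63 0 0.483 -1;-0.104 -0.63 0 0.483 -1;-0.104 -0.63 0 0.483 -1;-0.104 -0.63 0 0.483 -1;-0.104 -0.63 0 0.483 -1"

```text
clock: 6.28
ee_pos: [0.419, -0.3548, 0.2105]
tcp_rot: [-1.195, -2.904, -0.002]
contact_force: [1.0, 0.9, 1.4]
finger_gap: 0.0852
grasp_force: 0.0
```

```bash
python3 - <<'E'
from h import *
w=np.load('w2p.npy'); c2=dict(eyes.calibration('wrist')); c2['position']=w[:3]; c2['attitude']=w[3:]
for n,u,v,z in(('knob',292,270,.09),('RRc',127,358,.03),('bR0',350,356,.03),('bR1',718,354,.03),('railfront_up',100,0,.03)):
    p=ray(c2,(220+u/3,100+v/3),z); print(n,p.round(4),roof(p))
im,c=cap('wrist','w3')
o=readout.get_obs(); Rm=R.from_rotvec(o['tcp_rot']).as_matrix(); print(o['ee_pos'],np.arctan2(Rm[1,1],Rm[0,1]),Rm[:,2].round(3),o['joint_positions'].round(2))
E
```

```text
knob [ 0.4707 -0.0385  0.09  ] (np.float64(-0.1698), np.float64(-0.0662))
RRc [ 0.393  -0.0768  0.03  ] (np.float64(-0.2371), np.float64(-0.1206))
bR0 [ 0.4809 -0.096   0.03  ] (np.float64(-0.1472), np.float64(-0.1201))
bR1 [ 0.6266 -0.1285  0.03  ] (np.float64(0.0021), np.float64(-0.1197))
railfront_up [0.4224 0.0566 0.03  ] (np.float64(-0.2379), np.float64(0.0159))
[ 0.41920255 -0.35456514  0.21084314] 0.7912330037935476 [-0.     0.001 -1.   ] [ 1.11  0.23 -0.56  1.67  0.12  1.28  1.32]
```

View pics/w3.png

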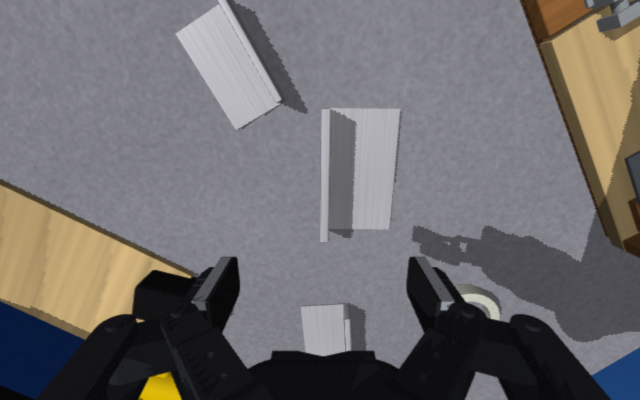

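The target is in the middle of the frame, with its seam top running from (325,109) to (324,241) and its front edge from (400,109) to (388,229). Both look-alikes, at (230,75) and (327,328), are shorter.

```bash
python3 - <<'E'
from h import *
c=eyes.calibration('wrist')
P=[ray(c,(u,v),z)[:2] for u,v,z in((325,109,.045),(324,241,.045),(400,109,.003),(388,229,.003))]
for a in P: print(a.round(4))
d=P[0]-P[1]; e=P[2]-P[3]; print(np.linalg.norm(d),np.arctan2(-d[0],d[1]),np.linalg.norm(e),np.arctan2(-e[0],e[1]),(P[0]+P[1])/2,(P[2]+P[3])/2, np.linalg.norm(P[0]+P[1]-P[2]-P[3])/2)
E
```

```text
[ 0.3677 -0.3   ]
[ 0.4712 -0.4037]
[ 0.4287 -0.2394]
[ 0.5326 -0.3467]
0.1465065015568539 0.7850250017692754 0.1492946123953294 0.7689891465719474 [ 0.41945218 -0.35185489] [ 0.48064089 -0.29307447] 0.08484808107553729
```

drive_tool:
  motion: "0 0 -0.08 0 -1;0 0 -0.16 0 -1;0 0 -0.24 0 -1;0 0 -0.31 0 -1;0 0 -0.36 0 -1;0 0 -0.385 0 -1;0 0 -0.392 0 -1;0 0 -0.392 0 -1;0 0 -0.392 0 -1"

```text
clock: 7.08
ee_pos: [0.4198, -0.3564, 0.017]
tcp_rot: [1.193, 2.904, -0.001]
contact_force: [0.5, -1.1, 0.9]
finger_gap: 0.0856
grasp_force: 0.0
```

drive_tool:
  motion: "0 0 0 0 1;0 0 0 0 1;0 0 0 0 1;0 0 0 0 1;0 0 0 0 1;0 0 0 0 1;0 0 0 0 1;0 0 0 0 1;0 0 0 0 1;0 0 0 0 1"

```text
clock: 7.92
ee_pos: [0.4191, -0.3559, 0.0155]
tcp_rot: [1.194, 2.905, 0.001]
contact_force: [1.6, 1.8, 3.8]
finger_gap: 0.009
grasp_force: 60.9
```

drive_tool:
  motion: "0 0 0.04 0 1;0 0 0.1 0 1;0 0 0.16 0 1;0 0 0.22 0 1;0 0 0.24 0 1;0.02 0.05 0.24 -0.03 1;0.04 0.11 0.24 -0.07 1;0.06 0.17 0.24 -0.11 1;0.08 0.23 0.24 -0.15 1;0.1 0.29 0.24 -0.19 1;0.12 0.35 0.24 -0.23 1;0.14 0.41 0.24 -0.27 1"

```text
clock: 8.92
ee_pos: [0.488, -0.1499, 0.1342]
tcp_rot: [-1.963, -2.451, 0.002]
contact_force: [1.3, -0.6, -1.8]
finger_gap: 0.0089
grasp_force: 60.1
```

drive_tool:
  motion: "0.02 0.06 0 -0.04 1;0.04 0.12 0 -0.08 1;0.06 0.18 0 -0.12 1;0.08 0.24 0 -0.16 1;0.1 0.3 0 -0.2 1;0.109 0.328 0 -0.2137 1;0.109 0.328 0 -0.2137 1;0.109 0.328 0 -0.2137 1;0.109 0.328 0 -0.2137 1"

```text
clock: 9.67
ee_pos: [0.5425, 0.0116, 0.1344]
tcp_rot: [-2.454, -1.961, 0.003]
contact_force: [0.8, -0.8, -3.2]
finger_gap: 0.009
grasp_force: 60.1
```

```bash
python3 - <<'E'
from h import *
im,c=cap('wrist','w4')
o=readout.get_obs(); Rm=R.from_rotvec(o['tcp_rot']).as_matrix(); print(o['ee_pos'],roof(o['ee_pos']),np.arctan2(Rm[1,1],Rm[0,1]),Rm[:,2].round(3),o['contact_force'],o['torque'])
im2,c2=cap('scene','s4')
cv2.imwrite('pics/m4.png',np.vstack([cv2.resize(im,(480,300)),cv2.resize(im2[140:290,240:480],(480,300))])[:,:,::-1])
E
```

```text
[0.54262477 0.01129536 0.13457573] (np.float64(-0.1106), np.float64(-0.0018)) -0.22350481187483953 [-0.001 -0.001 -1.   ] [ 0.08321009 -0.6243887  -2.00913678] [-0.04011289  0.08123969 -0.01692927]
```

View pics/m4.png

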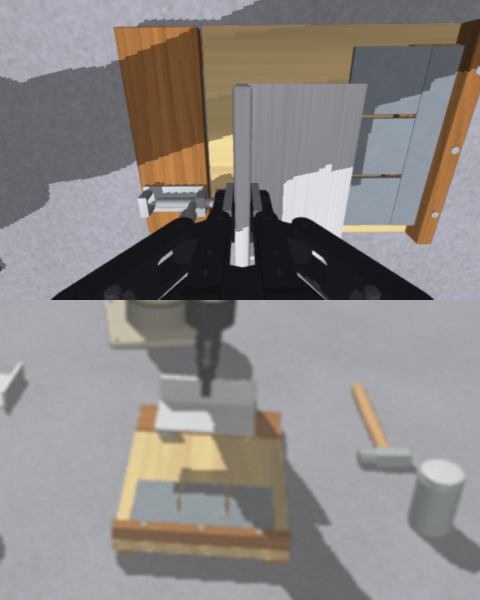

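The flashing is held square in front of the shingle, with its front edge about 25 mm short of it, and the bystanders are untouched. Now lowering it.

drive_tool:
  motion: "0.001 0.002 -0.05 0 1;0.001 0.002 -0.1 0 1;0.001 0.002 -0.14 0 1;0.001 0.002 -0.165 0 1;0.001 0.002 -0.172 0 1;0.001 0.002 -0.172 0 1;0.001 0.002 -0.172 0 1"

```text
clock: 10.35
ee_pos: [0.5443, 0.0137, 0.0502]
tcp_rot: [2.454, 1.96, 0.001]
contact_force: [0.7, -0.1, -1.0]
finger_gap: 0.0091
grasp_force: 60.0
```

drive_tool:
  motion: "0 0 -0.002 0 1;0 0 -0.004 0 1;0 0 -0.004 0 1;0 0 -0.004 0 1"

```text
clock: 10.68
ee_pos: [0.5439, 0.0139, 0.0478]
tcp_rot: [2.454, 1.961, 0.001]
contact_force: [-1.0, 0.0, -2.7]
finger_gap: 0.009
grasp_force: 60.0
```

drive_tool:
  motion: "0 0 -0.002 0 1;0 0 -0.004 0 1;0 0 -0.004 0 1;0 0 -0.004 0 1"

```text
clock: 11.02
ee_pos: [0.5438, 0.0139, 0.0455]
tcp_rot: [2.454, 1.961, 0.0]
contact_force: [-1.1, -0.1, 1.7]
finger_gap: 0.009
grasp_force: 60.7
```

drive_tool:
  motion: "0 0 -0.002 0 1;0 0 -0.003 0 1;0 0 -0.003 0 1;0 0 -0.003 0 1"

```text
clock: 11.35
ee_pos: [0.5438, 0.0139, 0.0455]
tcp_rot: [2.453, 1.961, -0.001]
contact_force: [-10.7, -1.9, 21.2]
finger_gap: 0.0093
grasp_force: 63.7
```

drive_tool:
  motion: "0 0 0.003 0 1;0 0 0.003 0 1;0.015 -0.0034 0.003 0 1;0.03 -0.0068 0.003 0 1;0.045 -0.0101 0.003 0 1;0.06 -0.0135 0.003 0 1;0.068 -0.0153 0.003 0 1;0.068 -0.0153 0.003 0 1"

```text
clock: 12.02
ee_pos: [0.5785, 0.0066, 0.0456]
tcp_rot: [-2.454, -1.961, -0.001]
contact_force: [-1.1, 0.3, 3.9]
finger_gap: 0.0089
grasp_force: 61.1
```

```bash
python3 - <<'E'
from h import *
im,c=cap('wrist','w5')
o=readout.get_obs(); print(o['ee_pos'],roof(o['ee_pos']),o['contact_force'],o['torque'])
im2,c2=cap('scene','s5')
cv2.imwrite('pics/m5.png',np.vstack([cv2.resize(im[60:360,200:640],(600,300)),cv2.resize(im2[180:280,270:430],(480,300))[:, :,:] if 0 else cv2.resize(im2[190:280,260:440],(600,300))])[:,:,::-1])
E
```

```text
[0.57845781 0.00654966 0.04555932] (np.float64(-0.0746), np.float64(0.0015)) [0.21111685 1.08062406 3.02597949] [ 0.07214592 -0.19681671  0.06887371]
```

View pics/m5.png

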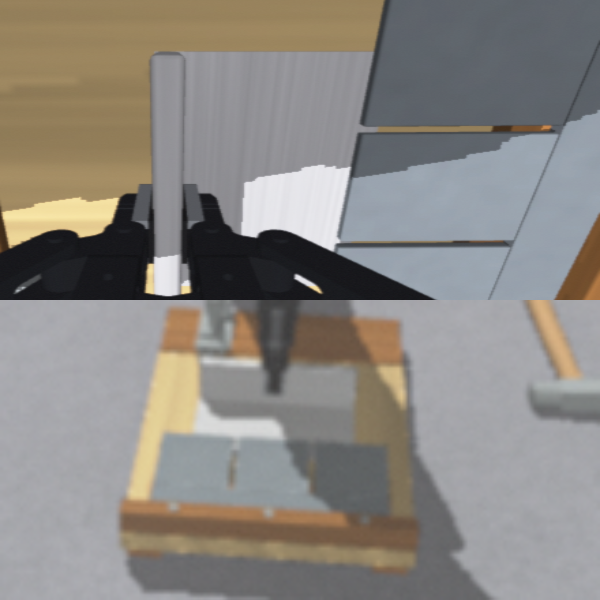

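The front edge is now under the shingle, which still lies flat, and the flashing is centred between its sides. Sliding on.

drive_tool:
  motion: "0.014 -0.0032 0 0 1;0.028 -0.0064 0 0 1;0.042 -0.0095 0 0 1;0.056 -0.0127 0 0 1;0.068 -0.0153 0 0 1;0.068 -0.0153 0 0 1;0.068 -0.0153 0 0 1"

```text
clock: 12.7
ee_pos: [0.6124, -0.0012, 0.0456]
tcp_rot: [2.454, 1.961, 0.002]
contact_force: [1.4, 0.1, 2.8]
finger_gap: 0.0093
grasp_force: 60.9
```

drive_tool:
  motion: "0.002 -0.0005 -0.001 0 1;0.002 -0.0005 -0.0015 0 1;0.002 -0.0005 -0.0015 0 1;0.002 -0.0005 -0.0015 0 1"

```text
clock: 13.03
ee_pos: [0.6125, -0.0012, 0.0455]
tcp_rot: [-2.454, -1.962, 0.0]
contact_force: [-6.8, 1.1, 14.1]
finger_gap: 0.009
grasp_force: 62.6
```

```bash
python3 - <<'E'
from h import *
im,c=cap('wrist','w6')
o=readout.get_obs(); print(o['ee_pos'],roof(o['ee_pos']),o['contact_force'],o['torque'],o['tcp_rot'])
im2,c2=cap('scene','s6')
cv2.imwrite('pics/m6.png',np.vstack([cv2.resize(im[60:360,200:640],(600,300)),cv2.resize(im2[190:280,260:440],(600,300))])[:,:,::-1])
E
```

```text
[ 0.61245606 -0.00122813  0.04553536] (np.float64(-0.0397), np.float64(0.0014)) [-7.63904951  0.79505945 13.38642014] [0.17726719 1.2598341  0.05339576] [-2.45376216e+00 -1.96176177e+00  3.23659361e-04]
```

View pics/m6.png

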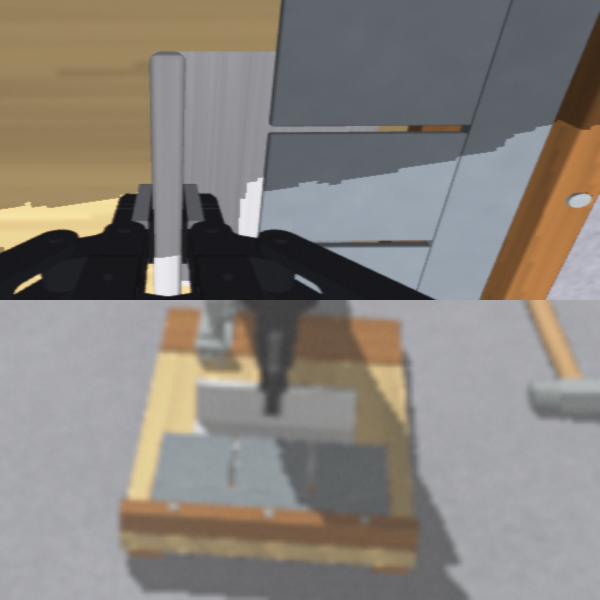

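The picture shows the shingle flat. In the cut-out slot the flange runs from crop (272,129) to (378,129), followed by bare board and then the batten at 408. I'll check the depth, then hand in.

```bash
python3 - <<'E'
from h import *
c=eyes.calibration('wrist')
P={n:roof(ray(c,(200+x/1.364,60+y),z)) for n,x,y,z in(('edge',268,129,.044),('front',378,129,.033),('batten',408,129,.03),('seamL',168,52,.075),('shL',0,0,0))}
print(P)
o=readout.get_obs(); print(o['clock'],o['contact_force'],o['grasp_force'])
if P['front'][0]-P['edge'][0]>.039 and P['front'][0]>.039 and o['contact_force'][2]>9: print(ticket.finish_job())
E
```

```text
{'edge': (np.float64(-0.0015), np.float64(0.0406)), 'front': (np.float64(0.0457), np.float64(0.0374)), 'batten': (np.float64(0.0597), np.float64(0.0365)), 'seamL': (np.float64(-0.039), np.float64(0.0792)), 'shL': (np.float64(-0.1106), np.float64(0.1062))}
13.1333 [-7.46318375  0.27270746 13.12277471] 62.56487488746643
the job is handed in; nothing more can be done
None
```

The job is handed in: the bolt is home against its stop, and the flashing is centred about 45 mm deep under the flat shingle, still gripped and pressed down with about 13 N at 13.1 s; the judge's verdict was not shown.

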